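# Load the sensor rail in assembly order

### The job

Load the three sensors into the sloping rail tube through its upper end, one after another: orange first, then blue, then green, each upright with its coloured nose pointing down the slope. Push them fully home, so that the orange nose sits against the red stop at the bottom and the three lie in a row without gaps. Leave the other things on the bench where they are.

Things in the scene. Friction and masses are not known exactly. Their poses are not given: they have to be found in the camera images.
- rail_tube: aluminium rail, fixed, sloping 30 degrees, on a stand with a 246 x 96 mm base plate. Origin: middle of its floor at the inner face of the red stop, low end. x runs UP the slope along the floor, y across, z square to the floor, out of the rail. x = 0 to 162 mm is a closed tube 35 mm wide, 40 mm high inside (walls 4, roof 3 mm, a 12 mm slot along the roof); x = 162 to 280 mm is an open trough
- tube_mouth (a point): middle of the floor at the upper mouth of the closed tube, 162 mm up the slope from the stop; the mouth's sides and roof flare outwards by 4 mm over its last 10 mm. Axes as the rail. A sensor may slide by itself or stick by friction, so push it; each pushes those before it. A full row of three ends with the last tail 36 mm above this mouth
- trough_end (a point): middle of the floor at the open upper end of the loading trough, 280 mm up the slope from the stop and about 164 mm above the bench. Axes as the rail. The trough's floor is 35 mm wide; its side walls rise only 11 mm above the floor (the upper half flared outwards), no wall closes this end
- orange_sensor_centre (a point): centre of the orange sensor body, half-way up: a grey plastic block with a nose and a top plate in orange, 66 mm long, 30 mm wide, 36 mm high, about 90 g. Axes: x towards the nose, z out of its top. The grey housing reaches from x = -33 to 21 mm, the nose (22 mm wide, 24 mm high) from 21 to 33 mm
- orange_sensor_nose (a point): middle of the tip of the orange nose, 33 mm ahead of the centre. The sensor starts upright on one of the two nearer bench boards, any way round. A grip on the upper 20 mm of its tail end, away from this nose, keeps the fingers clear of the trough's walls and the tube's mouth
- blue_sensor_centre (a point): centre of the blue sensor body, half-way up: a grey plastic block with a nose and a top plate in blue, 66 mm long, 30 mm wide, 36 mm high, about 90 g. Axes: x towards the nose, z out of its top. The grey housing reaches from x = -33 to 21 mm, the nose (22 mm wide, 24 mm high) from 21 to 33 mm
- blue_sensor_nose (a point): middle of the tip of the blue nose, 33 mm ahead of the centre. The sensor starts upright on one of the two nearer bench boards, any way round. A grip on the upper 20 mm of its tail end, away from this nose, keeps the fingers clear of the trough's walls and the tube's mouth
- green_sensor_centre (a point): centre of the green sensor body, half-way up: a grey plastic block with a nose and a top plate in green, 66 mm long, 30 mm wide, 36 mm high, about 90 g. Axes: x towards the nose, z out of its top. The grey housing reaches from x = -33 to 21 mm, the nose (22 mm wide, 24 mm high) from 21 to 33 mm
- green_sensor_nose (a point): middle of the tip of the green nose, 33 mm ahead of the centre. The sensor starts upright on one of the two nearer bench boards, any way round. A grip on the upper 20 mm of its tail end, away from this nose, keeps the fingers clear of the trough's walls and the tube's mouth
- black_tape: roll of black tape, 68 mm across, 18 mm high, lying flat among the sensors; a bystander, loose; origin under its middle
- brass_padlock: brass padlock, 61x40x17 mm, lying among the sensors; a bystander, loose; origin under its middle
- tape_measure: yellow tape measure, 35x84x69 mm, standing between the sensors and the upper end of the rail; a bystander, loose; origin under its middle
- pencil: red carpenter's pencil, 165 mm long, 8 mm high, lying between the sensors and the stand; a bystander, loose; origin under its middle
- g_clamp: green G-clamp, 135x95x19 mm, lying behind the stand; a bystander, loose; origin under its middle
- orange_sensor: the orange sensor itself; origin in the middle of its underside, 18 mm below the centre, same axes
- blue_sensor: the blue sensor itself; origin in the middle of its underside, 18 mm below the centre, same axes
- green_sensor: the green sensor itself; origin in the middle of its underside, 18 mm below the centre, same axes
Mind the look-alikes: they are no part of the job. Leave any purple look-alike of the orange_sensor alone.

How it is judged:
By the outcome, as a careful person would: the job done as asked, in the order asked, and still so for the second after the job is handed in, with the robot touching nothing.
It also fails if it takes over 72 s, if anything falls off the work surface, if the arm or the gripper's body presses on something with over 40 N, if the wrist force passes 120 N, or if a joint passes its speed limit or range.

### The arm

A 7-joint arm with a two-finger parallel gripper is mounted at the origin on a cart in front of the work surface, level with it; the furniture and walls round the work are solid. World frame = base frame: x ahead of the robot, y to its left, z up, the work surface at z = 0. Lengths are in m, angles in rad, forces in N, time in s.
With the tool pointing down it reaches from about 0.375 to 0.925 m from the base axis. Payload 3.1 kg.
Tool frame: the origin (TCP) lies on the centre line of the jaws, within the pads' length; the fingertips stand 22 mm ahead of it and the grasp point (between the pads) lies 3 mm ahead of it; z points along the fingers, x is the direction in which the jaws open and shut, and the axes are right-handed (so a half turn about z gives the same grasp; the last joint's range is limited). The gripper opens to 85 mm and grips with 20 to 120 N. Pads are 22 mm wide; open, the fingers measure 114 mm over their backs; the gripper's body (76 mm by 85 mm) begins 54 mm behind the grasp point. The pads swing forward as they close: fully open they stand 13 mm farther back than shut.
Start: joints at [-1.299, 0.383, 0.044, 1.598, -0.018, 1.161, -0.05], TCP at [0.235, 0.606, 0.253] pointing down, gripper open.
Joint ranges: [-2.61, 2.61], [-0.41, 2.15], [-1.48, 1.57], [0, 2.5], [-1.57, 4.71], [0.05, 1.97], [-2.85, 2.85]. Speed limits (rad/s): [2.79, 2.79, 3.14, 3.14, 3.14, 3.14, 3.14].

### API

Orientations are given as [roll, pitch, yaw] about the fixed x, y, z axes, in that order (R = Rz(yaw) Ry(pitch) Rx(roll)).
In Python, from bench import r gives the robot as it stands.
- The arm moves only by the tool play_rows, never from a script. Its argument "steps" is a list of rows, each a list of 7 numbers: the turn, a rotation vector about the tool's x, y, z in degrees, then the shift along the tool's x, y, z in m, then the finger opening in m, from 0 to 0.0854. In form: [[rx, ry, rz, tx, ty, tz, hand], ...]. A call has 1 to 20 rows; each row is the pose to reach, as a shift and turn from the pose commanded when the call began, along the tool's axes at that moment; what a row does not reach only later rows make up. A row lasts 1/10 s, in which the tool goes at most 50 mm and 8.59 degrees, less where a joint would pass 70% of its speed; a pose out of reach is approached as far as the arm can. A call with a gripper value outside its range is refused whole. The fingers move at their own pace and stop on an object; "force" is the grip in N (left out, the last holds). Time passes only in rows, so rows that repeat a pose let the fingers close. It gives the time, the measured TCP pose, the force and the opening at its end, in the units of the state.
- r.read_state(): the state, without advancing time (a new reading comes with each control period).
- r.get_image(name): name is "scene" or "top"; returns the picture (480x640x3 uint8, blue, green, red); there is no depth.
- r.calibration(name): a dict with "intrinsics" (3x3 intrinsics, pixels), "R" (3x3) and "t" (3): a world point X has camera coordinates R X + t. Camera axes: x right, y down, z forward; pixel columns grow to the right and rows downward; lengths in m; the calibration is good to about 2 mm. A picture is of the moment at which its call begins. calibration takes no time and is no camera call.
- r.close_job(): hands the job in, once; it reports no verdict.
The state is a dict: "time_s": time; "joint_positions": joint angles; "qd": joint speeds; "joint_efforts": joint torques, N m; "tool_pos": TCP position; "eef_rot": TCP orientation; "ft_force": force on the tool from outside, world axes, zero at the start; "moment": the same for the moment, N m; "width": finger opening in m.
Only numpy, scipy, OpenCV 4.12 (cv2) and the standard library are available. Lean on these libraries where they do the work, as an engineer would, in place of code of your own. Each camera call takes 0.05 s, during which the arm holds its last target.

## Working session

There is one attempt and no reset: what is moved stays moved. The work goes in short steps, Python scripts to look and compute and a tool call to move; the robot and the scene stay as the last step left them, time stands still between calls to the robot, and variables do not carry over. Pictures are saved under pics/ and viewed, and the job is handed in when it is done.

Besides the shell and the picture viewer there is one more tool, called after "Emit:" as a command line: name --pt "numbers of a row" for each row, then --argument value for the rest. play_rows: Moves the arm, as the interface text tells. Its arguments: {"type":"object","properties":{"steps":{"type":"array"},"force":{"type":"number"}},"required":["steps"]}

```bash
ls; mkdir -p pics; python3 - <<'E'
from bench import r
import cv2
s=r.read_state(); print(s)
for n in("scene","top"):
    cv2.imwrite(f"pics/{n}0.png",r.get_image(n)); c=r.calibration(n); print(n,c)
E
```

```text
pics
{'time_s': 0.0, 'joint_positions': array([-1.29878822,  0.38382604,  0.04380557,  1.59962368, -0.01789797,
        1.16119286, -0.04992962]), 'qd': array([ 8.27302280e-04,  4.77140071e-04,  7.54044559e-06, -8.05111763e-04,
        1.38943648e-03,  1.54062516e-03, -1.71462981e-03]), 'joint_efforts': array([-2.55879368e-04, -4.33469546e+01,  1.02411300e+00, -2.49507755e+01,
        1.05664908e-02,  1.14885342e-02,  1.58962592e-06]), 'tool_pos': array([0.23459403, 0.60521643, 0.2518694 ]), 'eef_rot': array([3.14145888e+00, 2.65460126e-03, 1.20106452e+00]), 'ft_force': array([ 0.29823454,  0.29569147, -0.04653002]), 'moment': array([-0.03171573, -0.0116268 ,  0.00789574]), 'width': 0.08538261714149815}
scene {'intrinsics': array([[544.34262294,   0.        , 319.88013871],
       [  0.        , 544.34262294, 236.90023654],
       [  0.        ,   0.        ,   1.        ]]), 'R': array([[ 0.84294997, -0.53775116, -0.01609474],
       [-0.38483899, -0.58180783, -0.71651838],
       [ 0.37594455,  0.61018303, -0.69738251]]), 't': array([-0.4866245 ,  0.30896789,  1.00526294])}
top {'intrinsics': array([[497.04997325,   0.        , 321.05154547],
       [  0.        , 497.04997325, 233.45868853],
       [  0.        ,   0.        ,   1.        ]]), 'R': array([[ 0.02557539, -0.999613  , -0.01094275],
       [-0.99595515, -0.02453557, -0.08643697],
       [ 0.08613503,  0.01310914, -0.99619722]]), 't': array([-4.29701969e-04,  5.58639151e-01,  1.17160954e+00])}
```

View pics/scene0.png

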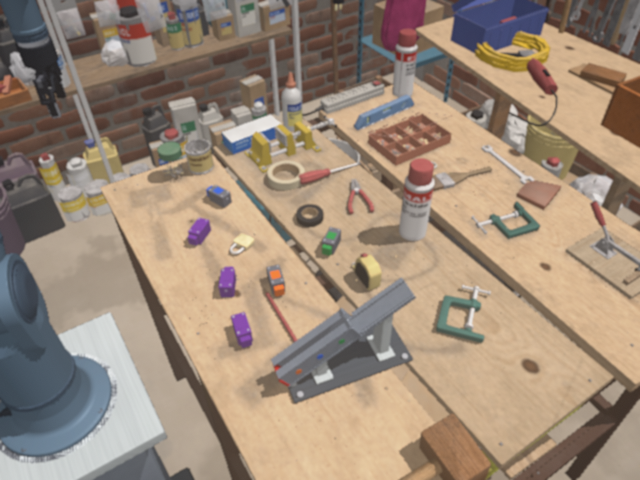

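View pics/top0.png

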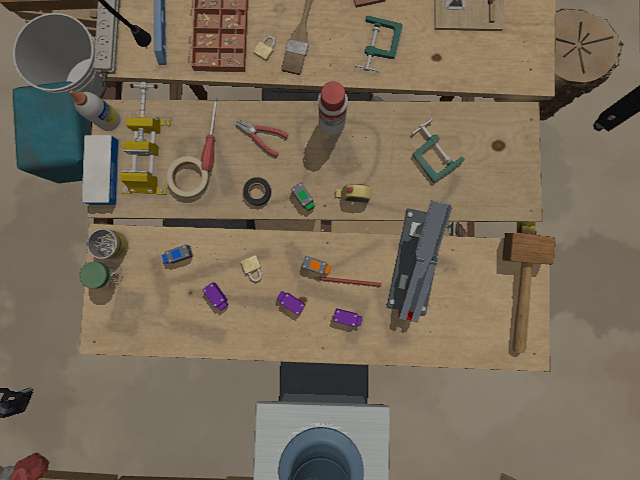

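The top view shows orange at (316,266), blue at (176,256) and green at (303,198). Three purple look-alikes lie at (215,296), (291,303) and (347,318), and I'll leave those alone. The rail runs from its red stop at (410,316) to the upper end at about (438,205). Next I'll enlarge crops to confirm.

```bash
python3 - <<'E'
import cv2,numpy as np
t=cv2.imread("pics/top0.png");s=cv2.imread("pics/scene0.png")
def c(im,x,y,w=33,k=6): return cv2.resize(im[y-w:y+w,x-w:x+w],(396,396),interpolation=cv2.INTER_CUBIC)[:290] if 0 else cv2.resize(im[y-w:y+w,x-w:x+w],(260,260),interpolation=cv2.INTER_CUBIC)
a=np.hstack([c(t,316,266),c(t,176,256),c(t,303,198)]);b=np.hstack([c(s,276,280),c(s,218,196),c(s,330,240)])
cv2.imwrite("pics/crop1.png",np.vstack([a,b]))
a=cv2.resize(t[195:335,380:460],(342,600),interpolation=cv2.INTER_CUBIC)
b=cv2.resize(s[270:410,260:425],(450,382),interpolation=cv2.INTER_CUBIC)
o=np.zeros((600,800,3),np.uint8);o[:,:342]=a;o[:382,345:795]=b
cv2.imwrite("pics/crop2.png",o)
E
```

```text
(no output)
```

View pics/crop1.png

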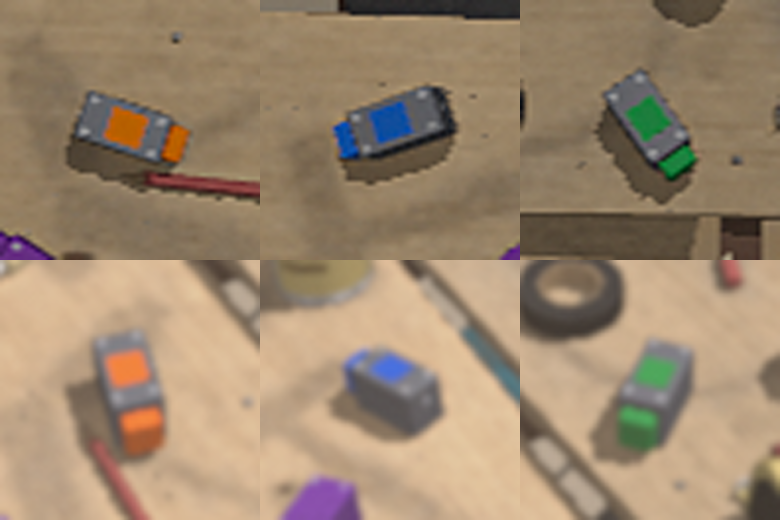

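View pics/crop2.png

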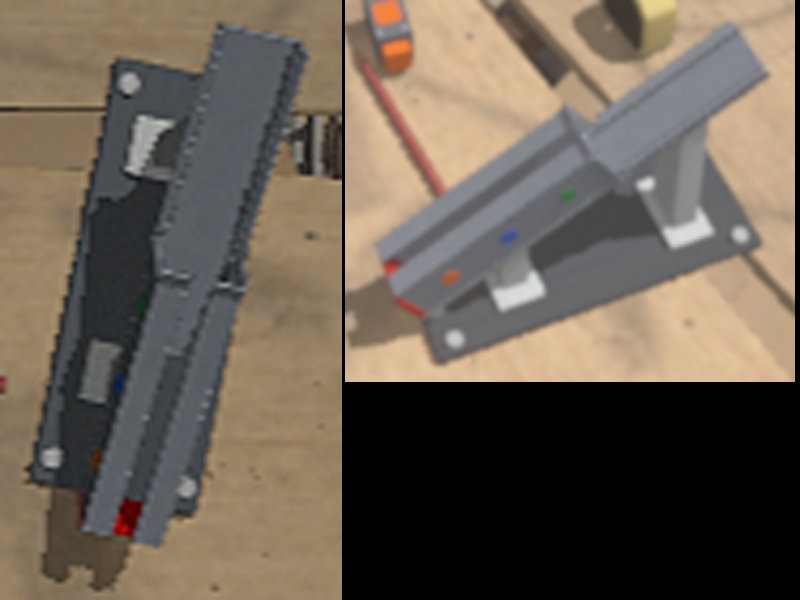

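All three crops confirm grey housings with orange, blue and green noses. The purple ones are plainly different. The rail climbs away from the robot, with its stop at the near end. Next I'll take larger crops for measuring.

```bash
python3 - <<'E'
import cv2,numpy as np
t=cv2.imread("pics/top0.png");s=cv2.imread("pics/scene0.png")
def crop(im,x0,y0,w,h,k,f):
    o=cv2.resize(im[y0:y0+h,x0:x0+w],None,fx=k,fy=k,interpolation=cv2.INTER_NEAREST)
    for x in range(0,w,5):
        cv2.line(o,(x*k,0),(x*k,8 if x%10 else 16),(0,255,255),1)
        if x%10==0: cv2.putText(o,str(x0+x),(x*k+2,26),0,.4,(0,255,255),1)
    for y in range(0,h,5):
        cv2.line(o,(0,y*k),(8 if y%10 else 16,y*k),(0,255,255),1)
        if y%10==0: cv2.putText(o,str(y0+y),(18,y*k+5),0,.4,(0,255,255),1)
    cv2.imwrite(f,o)
crop(t,385,195,75,60,10,"pics/t_up.png")
crop(t,380,250,75,60,10,"pics/t_mid.png")
crop(s,335,275,80,60,10,"pics/s_up.png")
E
```

```text
(no output)
```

View pics/t_up.png

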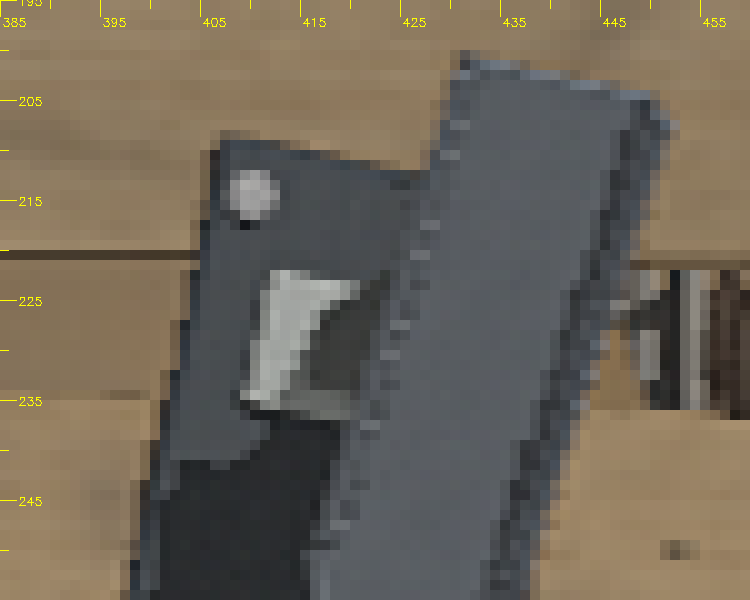

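View pics/t_mid.png

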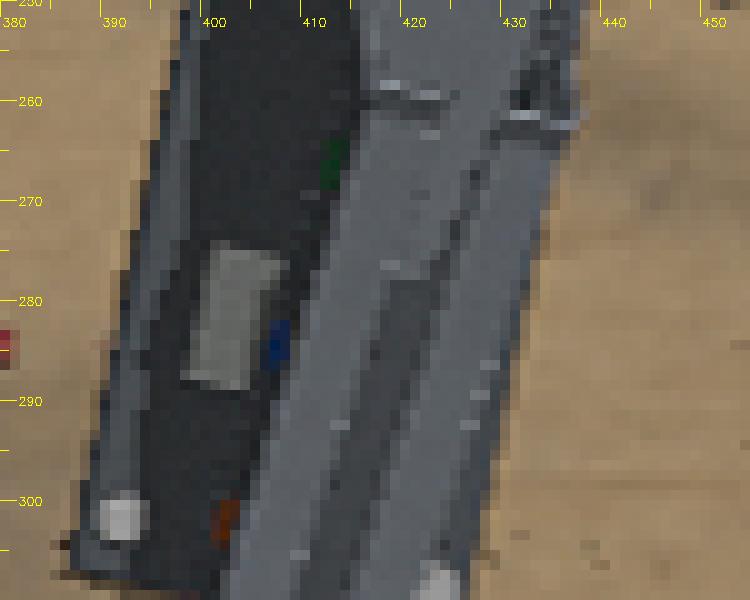

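View pics/s_up.png

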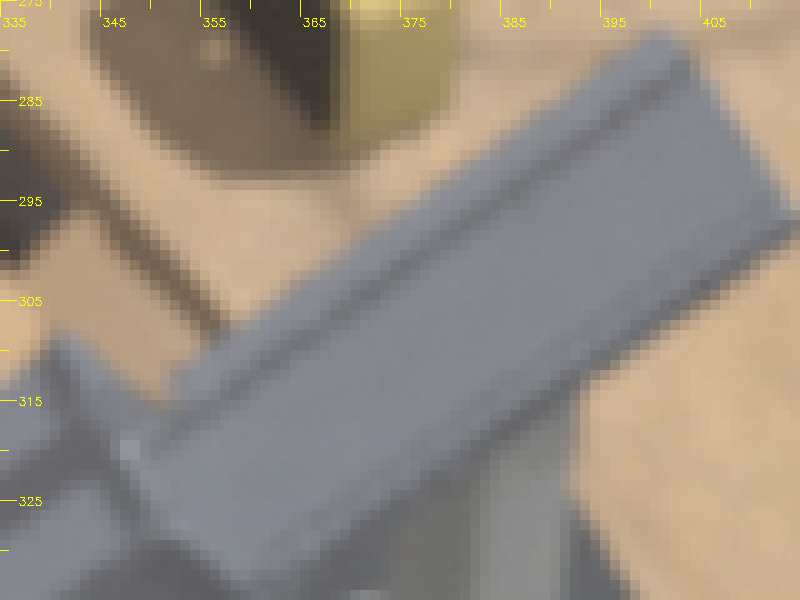

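```bash
cat > h.py <<'E'
import numpy as np,cv2
from bench import r
K={n:r.calibration(n) for n in("scene","top")}
def ray(n,p):
    c=K[n];d=c["R"].T@np.linalg.solve(c["intrinsics"],[p[0],p[1],1.]);C=-c["R"].T@c["t"];return C,d/np.linalg.norm(d)
def onz(n,p,z):
    C,d=ray(n,p);return C+d*(z-C[2])/d[2]
def tri(pt,ps):
    C1,d1=ray("top",pt);C2,d2=ray("scene",ps)
    A=np.stack([d1,-d2],1);k=np.linalg.lstsq(A,C2-C1,rcond=None)[0]
    a=C1+k[0]*d1;b=C2+k[1]*d2;return (a+b)/2,np.linalg.norm(a-b)
def proj(n,X):
    c=K[n];q=c["intrinsics"]@(c["R"]@np.asarray(X)+c["t"]);return q[:2]/q[2]
E
python3 - <<'E'
from h import *
np.set_printoptions(precision=4,suppress=True)
print(tri((430.8,200.5),(400.5,278)),tri((452.5,207.3),(413.8,297.5)))
a=onz("top",(410,214.5),.006);b=onz("top",(392.3,302),.006);c=onz("top",(424,309),.006)
print("screws",a,b,c,a-b,np.degrees(np.arctan2(*(a-b)[1::-1])),np.linalg.norm(a-b),c-b)
print("slot lip",onz("top",(427.5,260.2),.105+.045*.866))
t=cv2.imread("pics/top0.png");s=cv2.imread("pics/scene0.png")
def c(im,x,y,w=22): 
    o=cv2.resize(im[y-w:y+w,x-w:x+w],(264,264),interpolation=cv2.INTER_NEAREST)
    for k in range(0,44,4):
        cv2.line(o,(k*6,0),(k*6,5 if (x-w+k)%10 else 12),(0,255,255));cv2.line(o,(0,k*6),(5,k*6),(0,255,255))
    cv2.putText(o,f"{x-w},{y-w}",(8,22),0,.45,(0,255,255),1);return o
cv2.imwrite("pics/crop3.png",np.vstack([np.hstack([c(t,316,266),c(t,176,256),c(t,303,198)]),np.hstack([c(s,276,280),c(s,218,196),c(s,330,240)])]))
hsv=cv2.cvtColor(t,cv2.COLOR_BGR2HSV)
for n,(x,y),lo,hi in(("o",(316,266),5,18),("b",(176,256),100,125),("g",(303,198),45,80)):
    m=cv2.inRange(hsv,(lo,150,60),(hi,255,255));k=np.zeros_like(m);k[y-22:y+22,x-22:x+22]=m[y-22:y+22,x-22:x+22]
    nn,l,st,ce=cv2.connectedComponentsWithStats(k)
    print(n,[(st[i,4],ce[i].round(1)) for i in range(1,nn) if st[i,4]>5])
E
```

```text
(array([ 0.6187, -0.217 ,  0.1722]), np.float64(0.005865344920309181)) (array([ 0.6076, -0.2642,  0.1715]), np.float64(0.0009275410219354929))
screws [ 0.6119 -0.2025  0.006 ] [ 0.3985 -0.1621  0.006 ] [ 0.3838 -0.2384  0.006 ] [ 0.2134 -0.0404  0.    ] -10.722022093922035 0.2171926912806045 [-0.0147 -0.0763  0.    ]
slot lip [ 0.4961 -0.2181  0.144 ]
o [(np.int32(73), array([314.7, 265.1])), (np.int32(45), array([327. , 269.1]))]
b [(np.int32(73), array([175.7, 253.6])), (np.int32(33), array([164.5, 258.1]))]
g [(np.int32(67), array([302.1, 194.6])), (np.int32(41), array([309.4, 205.6]))]
```

View pics/crop3.png

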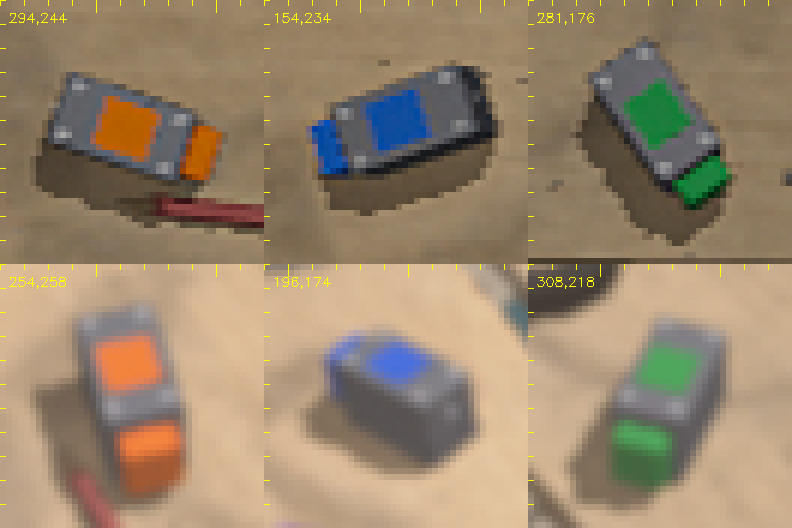

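```bash
cat >> h.py <<'E'
from scipy.spatial.transform import Rotation as Ro
O=np.array([.381,-.196,.024]);psi=np.radians(-10.8)
ur=np.array([np.cos(np.pi/6)*np.cos(psi),np.cos(np.pi/6)*np.sin(psi),.5]);yr=np.array([-np.sin(psi),np.cos(psi),0]);nr=np.cross(ur,yr)
def rail(x,y,z): return O+ur*x+yr*y+nr*z
def rel(T,RT,S=None):
    s=S or r.read_state(); R0=Ro.from_euler('xyz',s["eef_rot"])
    rv=(R0.inv()*RT).as_rotvec(degrees=True); sh=R0.inv().apply(np.asarray(T)-s["tool_pos"])
    return rv.round(1),sh.round(4)
def down(yaw): return Ro.from_euler('xyz',[np.pi,0,np.radians(yaw)])
def railrot(sign): 
    z=-nr;x=sign*yr;return Ro.from_matrix(np.stack([x,np.cross(z,x),z],1))
E
python3 - <<'E'
from h import *
np.set_printoptions(precision=4,suppress=True)
S={"o":((294,244),[(79,87),(62,134),(180,120),(163,168)]),"b":((154,234),[(188,76),(197,125),(80,114),(97,162)]),"g":((281,176),[(116,54),(71,81),(180,140),(136,168)])}
for n,(o,q) in S.items():
    P=np.array([onz("top",np.array(o)+np.array(p)/6-.5,.036) for p in q])
    d=(P[2:].mean(0)-P[:2].mean(0));L=np.linalg.norm(d);d/=L;c=P.mean(0)
    print(n,"mid",c[:2],"dir",np.degrees(np.arctan2(d[1],d[0])),"L",L,"W",np.linalg.norm(P[0]-P[1]),"grip",(c-d*.016)[:2], "az", np.degrees(np.arctan2(c[1],c[0])))
    for f in (90,-90): print("   yaw option",np.degrees(np.arctan2(d[1],d[0]))+f)
for s in(1,-1): print("rail euler",railrot(s).as_euler('xyz',degrees=True))
print("az",np.degrees(np.arctan2(*rail(.2,0,0)[1::-1])),rail(.22,0,.038))
t=cv2.imread("pics/top0.png");sc=cv2.imread("pics/scene0.png");out=[]
for n,im,(x,y,w,h,k) in(("top",t,(380,190,80,135,4)),("scene",sc,(265,270,155,135,3))):
    o=cv2.resize(im[y:y+h,x:x+w],None,fx=k,fy=k,interpolation=cv2.INTER_NEAREST)
    for A,B in [((.162,17.5,0),(.28,17.5,0)),((.162,-17.5,0),(.28,-17.5,0)),((.28,-17.5,0),(.28,17.5,0)),((0,6,43),(.162,6,43)),((0,-6,43),(.162,-6,43)),((0,21.5,43),(.152,21.5,43)),((0,-21.5,43),(.152,-21.5,43))]:
        a,b=[((proj(n,rail(p[0],p[1]/1e3,p[2]/1e3))-(x,y)+.5)*k).astype(int) for p in(A,B)]
        cv2.line(o,tuple(a.tolist()),tuple(b.tolist()),(0,255,255),1)
    out.append(cv2.resize(o,None,fx=540/o.shape[0],fy=540/o.shape[0]) if n=="top" else o)
H=max(o.shape[0] for o in out);c=np.zeros((H,sum(o.shape[1] for o in out),3),np.uint8);x=0
for o in out: c[:o.shape[0],x:x+o.shape[1]]=o;x+=o.shape[1]
cv2.imwrite("pics/ov.png",c[:600,:800])
E
```

```text
o mid [0.4827 0.029 ] dir -106.8573137908234 L 0.0420422327548636 W 0.019710841908601694 grip [0.4874 0.0444] az 3.442910463154355
   yaw option -16.857313790823397
   yaw option -196.8573137908234
b mid [0.5014 0.3554] dir 111.37982347731923 L 0.043645333223986185 W 0.019887553378894376 grip [0.5073 0.3405] az 35.32482129662137
   yaw option 201.37982347731923
   yaw option 21.379823477319235
g mid [0.6514 0.0629] dir -142.01349597164875 L 0.04356614560185037 W 0.021033694907157376 grip [0.664  0.0727] az 5.51440198240373
   yaw option -52.01349597164875
   yaw option -232.01349597164875
rail euler [150.    0.   79.2]
rail euler [-150.     0.  -100.8]
az -22.51480970816596 [ 0.5495 -0.2281  0.1669]
```

View pics/ov.png

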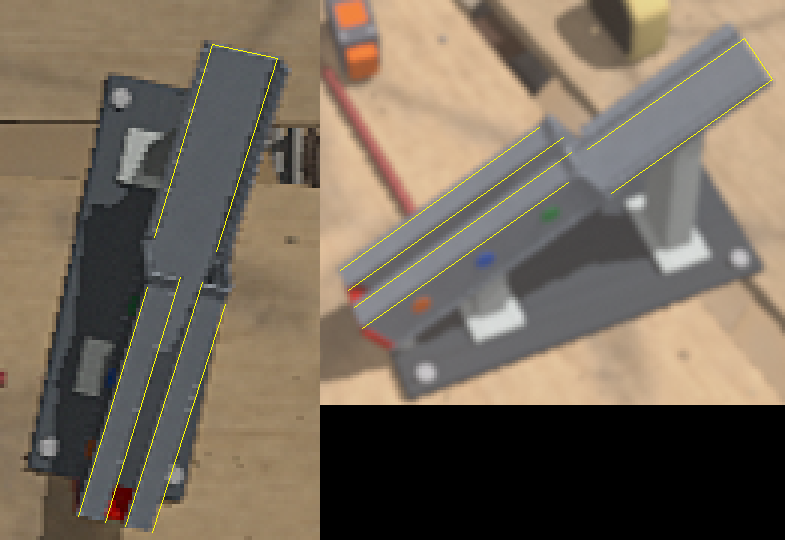

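The overlay fits the rail to within about 1 mm. I'll shift it 1 mm towards -y. Orange and green will use jaw yaws of -16.9 and -52 degrees, with the rail pose at -100.8. Blue will use 21.4, with the rail pose at 79.2. All of these stay inside the last joint's range. Orange goes first.

```bash
sed -i 's/-.196,.024/-.197,.024/' h.py; python3 - <<'E'
from h import *
print(rel([.4874,.0444,.16],down(-16.9)))
E
```

```text
(array([ 0.1,  0.1, 85.7]), array([-0.4315,  0.4383,  0.0931]))
```

Emit:
play_rows --pt "0.1 0.1 85.7 -0.4315 0.4383 0.0931 0.06" --pt "0.1 0.1 85.7 -0.4315 0.4383 0.0931 0.06" --pt "0.1 0.1 85.7 -0.4315 0.4383 0.0931 0.06" --pt "0.1 0.1 85.7 -0.4315 0.4383 0.0931 0.06" --pt "0.1 0.1 85.7 -0.4315 0.4383 0.0931 0.06" --pt "0.1 0.1 85.7 -0.4315 0.4383 0.0931 0.06" --pt "0.1 0.1 85.7 -0.4315 0.4383 0.0931 0.06" --pt "0.1 0.1 85.7 -0.4315 0.4383 0.0931 0.06" --pt "0.1 0.1 85.7 -0.4315 0.4383 0.0931 0.06" --pt "0.1 0.1 85.7 -0.4315 0.4383 0.0931 0.06" --pt "0.1 0.1 85.7 -0.4315 0.4383 0.0931 0.06" --pt "0.1 0.1 85.7 -0.4315 0.4383 0.0931 0.06" --pt "0.1 0.1 85.7 -0.4315 0.4383 0.0931 0.06" --pt "0.1 0.1 85.7 -0.4315 0.4383 0.0931 0.06" --pt "0.1 0.1 85.7 -0.4315 0.4383 0.0931 0.06" --pt "0.1 0.1 85.7 -0.4315 0.4383 0.0931 0.06" --force 40

```text
time_s: 1.7
tool_pos: [0.4871, 0.047, 0.16]
eef_rot: [-3.139, 0.001, -0.292]
ft_force: [0.2, 0.4, -0.1]
width: 0.0599
```

```bash
python3 - <<'E'
from h import *
print(r.read_state()["joint_positions"].round(2))
cv2.imwrite("pics/top1.png",cv2.resize(r.get_image("top")[220:320,260:400],None,fx=5,fy=5))
print(rel([.4874,.0444,.037],down(-16.9)))
E
```

```text
[-0.71  0.21  0.58  2.08 -0.16  0.88 -0.33]
(array([-0.2,  0. ,  0.2]), array([0.0012, 0.003 , 0.123 ]))
```

View pics/top1.png

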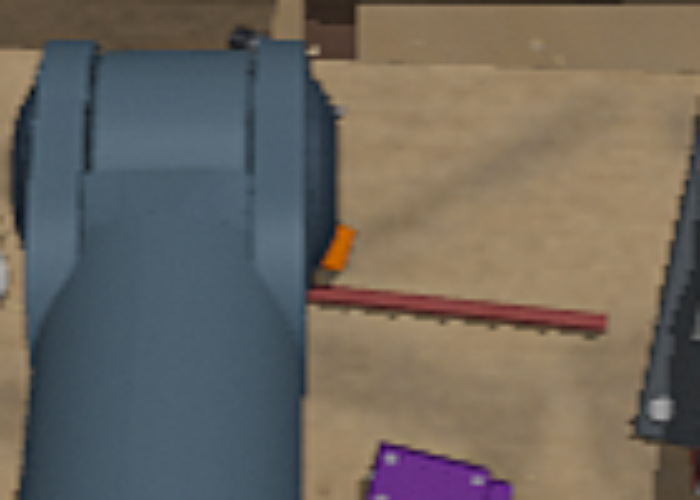

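The arm hides the sensor body, but the nose at crop pixel (338,248) and the pencil are undisturbed. Now descend and grip.

Emit:
play_rows --pt "-0.2 0 0.2 0.001 0.003 0.05 0.06" --pt "-0.2 0 0.2 0.001 0.003 0.09 0.06" --pt "-0.2 0 0.2 0.001 0.003 0.115 0.06" --pt "-0.2 0 0.2 0.001 0.003 0.123 0.06" --pt "-0.2 0 0.2 0.001 0.003 0.123 0.06" --pt "-0.2 0 0.2 0.001 0.003 0.123 0.02" --pt "-0.2 0 0.2 0.001 0.003 0.123 0.02" --pt "-0.2 0 0.2 0.001 0.003 0.123 0.02" --pt "-0.2 0 0.2 0.001 0.003 0.123 0.02" --pt "-0.2 0 0.2 0.001 0.003 0.123 0.02" --pt "-0.2 0 0.2 0.001 0.003 0.123 0.02" --force 40

```text
time_s: 2.85
tool_pos: [0.4896, 0.043, 0.039]
eef_rot: [-3.14, -0.003, -0.298]
ft_force: [-0.2, -0.6, 5.9]
width: 0.029
```

```bash
python3 - <<'E'
from h import *
print(r.read_state()["tool_pos"])
# pre-place: nose tip at x=0.175 -> centre .208, grip at .230; 60mm above floor
T=rail(.240,0,.038+.07);print(T,rel(T,railrot(-1)))
E
```

```text
[0.48963261 0.0430476  0.03902307]
[ 0.53212106 -0.22582788  0.23753074] (array([24.2, 21.8, 81.7]), array([ 0.1202,  0.2442, -0.1985]))
```

Emit:
play_rows --pt "0 0 0 0 0 -0.04 0.02" --pt "0 0 0 0 0 -0.09 0.02" --pt "0 0 0 0 0 -0.14 0.02" --pt "0 0 0 0 0 -0.18 0.02" --pt "24.2 21.8 81.7 0.12 0.244 -0.1985 0.02" --pt "24.2 21.8 81.7 0.12 0.244 -0.1985 0.02" --pt "24.2 21.8 81.7 0.12 0.244 -0.1985 0.02" --pt "24.2 21.8 81.7 0.12 0.244 -0.1985 0.02" --pt "24.2 21.8 81.7 0.12 0.244 -0.1985 0.02" --pt "24.2 21.8 81.7 0.12 0.244 -0.1985 0.02" --pt "24.2 21.8 81.7 0.12 0.244 -0.1985 0.02" --pt "24.2 21.8 81.7 0.12 0.244 -0.1985 0.02" --pt "24.2 21.8 81.7 0.12 0.244 -0.1985 0.02" --pt "24.2 21.8 81.7 0.12 0.244 -0.1985 0.02" --pt "24.2 21.8 81.7 0.12 0.244 -0.1985 0.02" --pt "24.2 21.8 81.7 0.12 0.244 -0.1985 0.02" --pt "24.2 21.8 81.7 0.12 0.244 -0.1985 0.02" --pt "24.2 21.8 81.7 0.12 0.244 -0.1985 0.02" --pt "24.2 21.8 81.7 0.12 0.244 -0.1985 0.02" --pt "24.2 21.8 81.7 0.12 0.244 -0.1985 0.02"

```text
time_s: 4.85
tool_pos: [0.531, -0.2262, 0.2361]
eef_rot: [-2.621, -0.003, -1.76]
ft_force: [-0.6, -0.6, 0.0]
width: 0.0293
```

```bash
python3 - <<'E'
from h import *
s=r.read_state();print(s["tool_pos"],s["joint_positions"].round(2))
i=r.get_image("scene");j=r.get_image("top")
cv2.imwrite("pics/p2.png",np.hstack([cv2.resize(i[230:410,250:430],(400,400)),cv2.resize(j[170:330,360:520],(400,400))]))
print(rel(rail(.230,0,.0405+.02),railrot(-1)))
E
```

```text
[ 0.53104436 -0.2261914   0.23613443] [-0.57  0.    0.97  2.19 -0.24  0.45 -1.17]
(array([ 0.2, -0.2,  0. ]), array([-0.0006,  0.0081,  0.0467]))
```

View pics/p2.png

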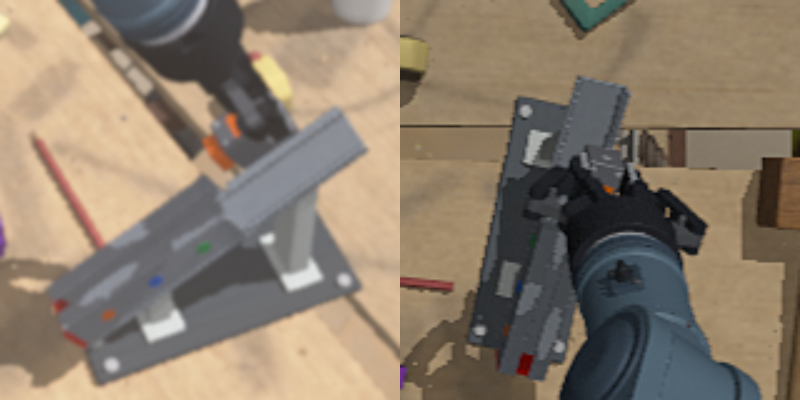

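The scene view shows orange held nose-down above the trough, at crop pixel (222,150). Now lower it to about 2 mm above the floor.

Emit:
play_rows --pt "0.2 -0.2 0 -0.0006 0.008 0.03 0.02" --pt "0.2 -0.2 0 -0.0006 0.008 0.048 0.02" --pt "0.2 -0.2 0 -0.0006 0.008 0.056 0.02" --pt "0.2 -0.2 0 -0.0006 0.008 0.061 0.02" --pt "0.2 -0.2 0 -0.0006 0.008 0.065 0.02" --pt "0.2 -0.2 0 -0.0006 0.008 0.065 0.02" --pt "0.2 -0.2 0 -0.0006 0.008 0.065 0.02"

```text
time_s: 5.65
tool_pos: [0.556, -0.2303, 0.1758]
eef_rot: [-2.618, 0.0, -1.758]
ft_force: [-0.1, -0.6, -0.2]
width: 0.0293
```

```bash
python3 - <<'E'
from h import *
s=r.read_state();print(s["tool_pos"],s["ft_force"])
i=r.get_image("scene")
cv2.imwrite("pics/p3.png",cv2.resize(i[255:375,290:430],(700,600),interpolation=cv2.INTER_CUBIC))
print(rel(rail(.230,0,.0395),railrot(-1)),rel(rail(.198,0,.0395),railrot(-1)))
E
```

```text
[ 0.55598354 -0.2303293   0.17581494] [-0.10084083 -0.56867255 -0.18224952]
(array([-0. ,  0.1,  0. ]), array([0.0001, 0.0003, 0.0031])) (array([-0. ,  0.1,  0. ]), array([0.0001, 0.0323, 0.003 ]))
```

View pics/p3.png

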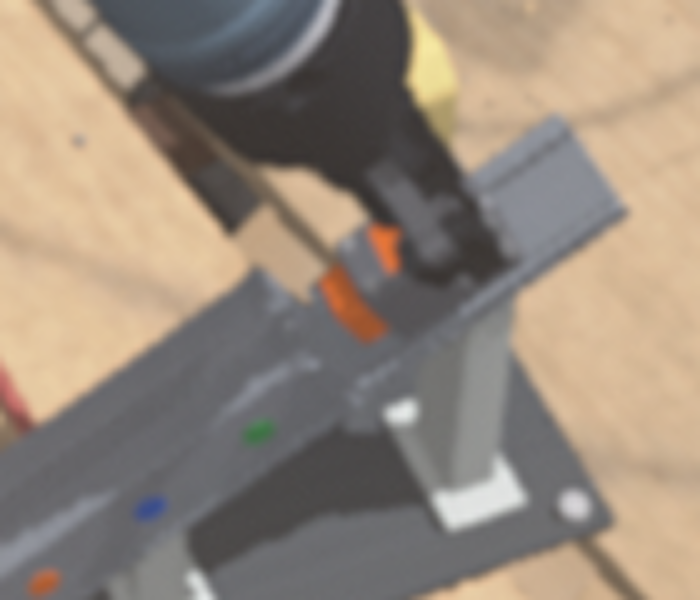

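The nose sits centred just above the mouth, at crop pixel (350,305). Now slide it in while feeling the force.

Emit:
play_rows --pt "0 0 0 0 0.0 0.0015 0.02" --pt "0 0 0 0 0.005 0.0025 0.02" --pt "0 0 0 0 0.01 0.0025 0.02" --pt "0 0 0 0 0.016 0.0025 0.02" --pt "0 0 0 0 0.022 0.0025 0.02" --pt "0 0 0 0 0.028 0.0025 0.02" --pt "0 0 0 0 0.034 0.0025 0.02" --pt "0 0 0 0 0.038 0.0025 0.02" --pt "0 0 0 0 0.042 0.0025 0.02" --pt "0 0 0 0 0.042 0.0025 0.02" --pt "0 0 0 0 0.042 0.0025 0.02"

```text
time_s: 6.8
tool_pos: [0.5215, -0.2236, 0.1525]
eef_rot: [-2.618, 0.0, -1.758]
ft_force: [0.5, 0.0, -0.3]
width: 0.0296
```

```bash
python3 - <<'E'
from h import *
s=r.read_state();print(s["tool_pos"],s["ft_force"])
d=s["tool_pos"]-O;print([d@a for a in(ur,yr,nr)])
E
```

```text
[ 0.52150889 -0.22364814  0.15253763] [ 0.48039214  0.02511016 -0.32511195]
[np.float64(0.18812210212579744), np.float64(0.00015261489342420896), np.float64(0.03981012561199942)]
```

Emit:
play_rows --pt "0 0 0 0 0 0 0.055" --pt "0 0 0 0 0 0 0.055" --pt "0 0 0 0 0 0 0.055" --pt "0 0 0 0 0 0 0.055" --pt "0 0 0 0 0 -0.03 0.055" --pt "0 0 0 0 0 -0.07 0.055" --pt "0 0 0 0 0 -0.1 0.055" --pt "0 0 0 0 -0.03 -0.12 0.055" --pt "0 0 0 0 -0.03 -0.12 0.055"

```text
time_s: 7.7
tool_pos: [0.4875, -0.2172, 0.2727]
eef_rot: [-2.617, 0.0, -1.758]
ft_force: [-0.0, 0.0, -0.4]
width: 0.0548
```

```bash
python3 - <<'E'
from h import *
i=r.get_image("scene")
cv2.imwrite("pics/p4.png",cv2.resize(i[255:395,260:430],(728,600),interpolation=cv2.INTER_CUBIC))
print(rel([.5073,.3405,.20],down(21.4)))
E
```

```text
(array([ -18.1,  -32.6, -118.8]), array([-0.553 ,  0.1177,  0.0228]))
```

View pics/p4.png

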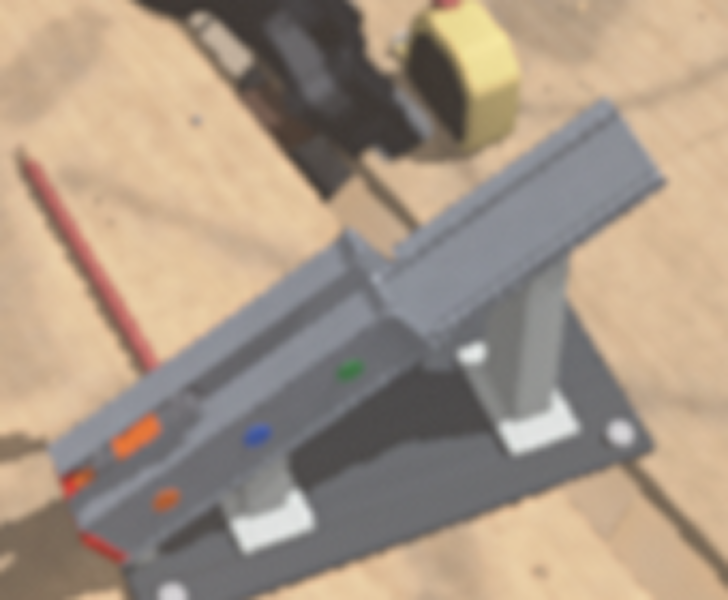

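The picture shows that orange slid by itself down to the stop. Its plate shows in the slot at crop pixel (135,437), with the nose at the red stop. Blue is next.

Emit:
play_rows --pt "-18.1 -32.6 -118.8 -0.553 0.1177 0.0228 0.06" --pt "-18.1 -32.6 -118.8 -0.553 0.1177 0.0228 0.06" --pt "-18.1 -32.6 -118.8 -0.553 0.1177 0.0228 0.06" --pt "-18.1 -32.6 -118.8 -0.553 0.1177 0.0228 0.06" --pt "-18.1 -32.6 -118.8 -0.553 0.1177 0.0228 0.06" --pt "-18.1 -32.6 -118.8 -0.553 0.1177 0.0228 0.06" --pt "-18.1 -32.6 -118.8 -0.553 0.1177 0.0228 0.06" --pt "-18.1 -32.6 -118.8 -0.553 0.1177 0.0228 0.06" --pt "-18.1 -32.6 -118.8 -0.553 0.1177 0.0228 0.06" --pt "-18.1 -32.6 -118.8 -0.553 0.1177 0.0228 0.06" --pt "-18.1 -32.6 -118.8 -0.553 0.1177 0.0228 0.06" --pt "-18.1 -32.6 -118.8 -0.553 0.1177 0.0228 0.06" --pt "-18.1 -32.6 -118.8 -0.553 0.1177 0.0228 0.06" --pt "-18.1 -32.6 -118.8 -0.553 0.1177 0.0228 0.06" --pt "-18.1 -32.6 -118.8 -0.553 0.1177 0.0228 0.06" --pt "-18.1 -32.6 -118.8 -0.553 0.1177 0.0228 0.06" --pt "-18.1 -32.6 -118.8 -0.553 0.1177 0.0228 0.06" --pt "-18.1 -32.6 -118.8 -0.553 0.1177 0.0228 0.06"

```text
time_s: 9.55
tool_pos: [0.5019, 0.3425, 0.1928]
eef_rot: [-3.136, 0.012, 0.374]
ft_force: [-0.3, -0.5, -0.1]
width: 0.0598
```

```bash
python3 - <<'E'
from h import *
s=r.read_state();print(s["joint_positions"].round(2))
print(rel([.5073,.3405,.037],down(21.4)))
E
```

```text
[-0.91  0.38  0.3   1.76 -0.14  1.03 -0.18]
(array([-0.3,  0.7,  0. ]), array([0.0061, 0.0048, 0.1557]))
```

Emit:
play_rows --pt "-0.3 0.7 0 0.006 0.005 0.04 0.06" --pt "-0.3 0.7 0 0.006 0.005 0.09 0.06" --pt "-0.3 0.7 0 0.006 0.005 0.09 0.06" --pt "-0.3 0.7 0 0.006 0.005 0.09 0.06"

```text
time_s: 9.95
tool_pos: [0.5074, 0.3399, 0.1023]
eef_rot: [3.141, 0.002, 0.375]
ft_force: [1.1, 0.1, 1.0]
width: 0.06
```

```bash
python3 - <<'E'
from h import *
print(rel([.5073,.3405,.037],down(21.4)))
E
```

```text
(array([0. , 0.1, 0.1]), array([ 0.0002, -0.0006,  0.0653]))
```

Emit:
play_rows --pt "0 0.1 0 0 0 0.035 0.06" --pt "0 0.1 0 0 0 0.055 0.06" --pt "0 0.1 0 0 0 0.065 0.06" --pt "0 0.1 0 0 0 0.065 0.06" --pt "0 0.1 0 0 0 0.065 0.02" --pt "0 0.1 0 0 0 0.065 0.02" --pt "0 0.1 0 0 0 0.065 0.02" --pt "0 0.1 0 0 0 0.065 0.02" --pt "0 0.1 0 0 0 0.065 0.02" --pt "0 0.1 0 0 0 0.065 0.02"

```text
time_s: 10.95
tool_pos: [0.51, 0.3417, 0.0403]
eef_rot: [-3.14, -0.006, 0.375]
ft_force: [-0.5, -0.4, 6.8]
width: 0.0293
```

```bash
python3 - <<'E'
from h import *
T=rail(.240,0,.038+.07);print(T,rel(T,railrot(1)))
E
```

```text
[ 0.53212106 -0.22582788  0.23753074] (array([-27.3,  14.7, -56.4]), array([-0.1861,  0.5358, -0.1995]))
```

Emit:
play_rows --pt "0 0 0 0 0 -0.04 0.02" --pt "0 0 0 0 0 -0.09 0.02" --pt "0 0 0 0 0 -0.14 0.02" --pt "0 0 0 0 0 -0.18 0.02" --pt "-27.3 14.7 -56.4 -0.186 0.536 -0.1995 0.02" --pt "-27.3 14.7 -56.4 -0.186 0.536 -0.1995 0.02" --pt "-27.3 14.7 -56.4 -0.186 0.536 -0.1995 0.02" --pt "-27.3 14.7 -56.4 -0.186 0.536 -0.1995 0.02" --pt "-27.3 14.7 -56.4 -0.186 0.536 -0.1995 0.02" --pt "-27.3 14.7 -56.4 -0.186 0.536 -0.1995 0.02" --pt "-27.3 14.7 -56.4 -0.186 0.536 -0.1995 0.02" --pt "-27.3 14.7 -56.4 -0.186 0.536 -0.1995 0.02" --pt "-27.3 14.7 -56.4 -0.186 0.536 -0.1995 0.02" --pt "-27.3 14.7 -56.4 -0.186 0.536 -0.1995 0.02" --pt "-27.3 14.7 -56.4 -0.186 0.536 -0.1995 0.02" --pt "-27.3 14.7 -56.4 -0.186 0.536 -0.1995 0.02" --pt "-27.3 14.7 -56.4 -0.186 0.536 -0.1995 0.02" --pt "-27.3 14.7 -56.4 -0.186 0.536 -0.1995 0.02" --pt "-27.3 14.7 -56.4 -0.186 0.536 -0.1995 0.02" --pt "-27.3 14.7 -56.4 -0.186 0.536 -0.1995 0.02"

```text
time_s: 12.95
tool_pos: [0.5312, -0.2247, 0.236]
eef_rot: [2.622, 0.002, 1.384]
ft_force: [-0.4, 0.6, -0.6]
width: 0.0294
```

```bash
python3 - <<'E'
from h import *
s=r.read_state();print(s["tool_pos"],s["joint_positions"].round(2))
print(rel(rail(.230,0,.0435),railrot(1)))
E
```

```text
[ 0.53121476 -0.22467353  0.23601007] [-0.72 -0.01  1.12  2.19 -0.23  0.45  1.97]
(array([-0.2,  0. ,  0.2]), array([-0.0009, -0.008 ,  0.0638]))
```

Emit:
play_rows --pt "-0.2 0 0.2 -0.001 -0.008 0.03 0.02" --pt "-0.2 0 0.2 -0.001 -0.008 0.048 0.02" --pt "-0.2 0 0.2 -0.001 -0.008 0.057 0.02" --pt "-0.2 0 0.2 -0.001 -0.008 0.0625 0.02" --pt "-0.2 0 0.2 -0.001 -0.008 0.0638 0.02" --pt "-0.2 0 0.2 -0.001 -0.008 0.0638 0.02" --pt "-0.2 0 0.2 -0.001 -0.008 0.0638 0.02"

```text
time_s: 13.65
tool_pos: [0.5554, -0.2301, 0.1769]
eef_rot: [2.619, -0.002, 1.382]
ft_force: [-0.3, 2.9, -2.0]
width: 0.0293
```

```bash
python3 - <<'E'
from h import *
s=r.read_state();print(s["tool_pos"],s["ft_force"])
i=r.get_image("scene")
cv2.imwrite("pics/p5.png",cv2.resize(i[255:375,290:430],(700,600),interpolation=cv2.INTER_CUBIC))
print(rel(rail(.230,0,.0405),railrot(1)))
E
```

```text
[ 0.55538203 -0.23005985  0.1768832 ] [-0.26355611  2.87683105 -2.02377888]
(array([-0. , -0.1, -0.1]), array([-0.0002, -0.0003,  0.0033]))
```

View pics/p5.png

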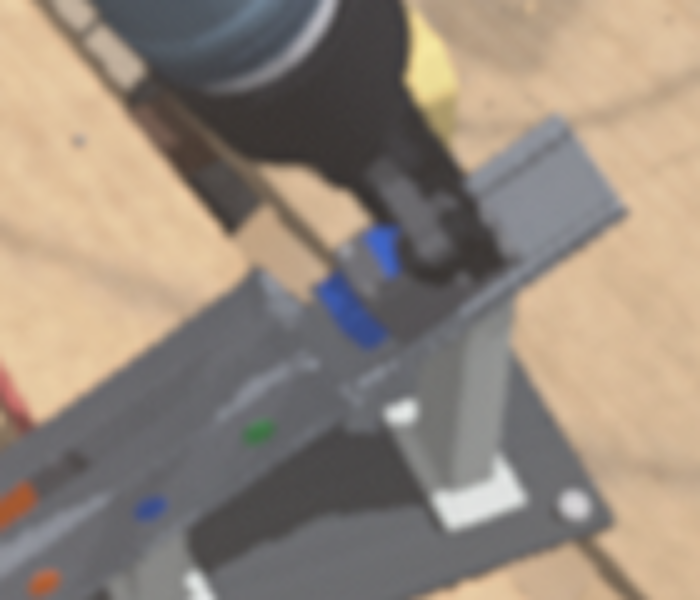

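Blue is in the same pose at the mouth, with its nose at crop pixel (350,310). There is a light 3 N side contact. Now slide it in.

Emit:
play_rows --pt "0 0 0 0 0.0 0.0015 0.02" --pt "0 0 0 0 -0.005 0.0028 0.02" --pt "0 0 0 0 -0.01 0.0028 0.02" --pt "0 0 0 0 -0.016 0.0028 0.02" --pt "0 0 0 0 -0.022 0.0028 0.02" --pt "0 0 0 0 -0.028 0.0028 0.02" --pt "0 0 0 0 -0.034 0.0028 0.02" --pt "0 0 0 0 -0.038 0.0028 0.02" --pt "0 0 0 0 -0.042 0.0028 0.02" --pt "0 0 0 0 -0.042 0.0028 0.02"

```text
time_s: 14.7
tool_pos: [0.5232, -0.2239, 0.1552]
eef_rot: [2.615, -0.002, 1.381]
ft_force: [2.4, 5.1, -0.6]
width: 0.0295
```

Emit:
play_rows --pt "0 0 0 0 0 0 0.055" --pt "0 0 0 0 0 0 0.055" --pt "0 0 0 0 0 0 0.055" --pt "0 0 0 0 0 0 0.055" --pt "0 0 0 0 0 -0.03 0.055" --pt "0 0 0 0 0 -0.07 0.055" --pt "0 0 0 0 0 -0.1 0.055" --pt "0 0 0 0 0.03 -0.12 0.055" --pt "0 0 0 0 0.03 -0.12 0.055"

```text
time_s: 15.6
tool_pos: [0.4849, -0.2176, 0.2698]
eef_rot: [2.625, 0.002, 1.379]
ft_force: [1.4, 1.2, -2.4]
width: 0.0553
```

```bash
python3 - <<'E'
from h import *
i=r.get_image("scene")
cv2.imwrite("pics/p6.png",cv2.resize(i[255:395,260:430],(728,600),interpolation=cv2.INTER_CUBIC))
print(rel([.664,.0727,.20],down(-52)))
E
```

```text
(array([ 16.3, -35.1, 127. ]), array([0.323 , 0.0542, 0.1281]))
```

View pics/p6.png

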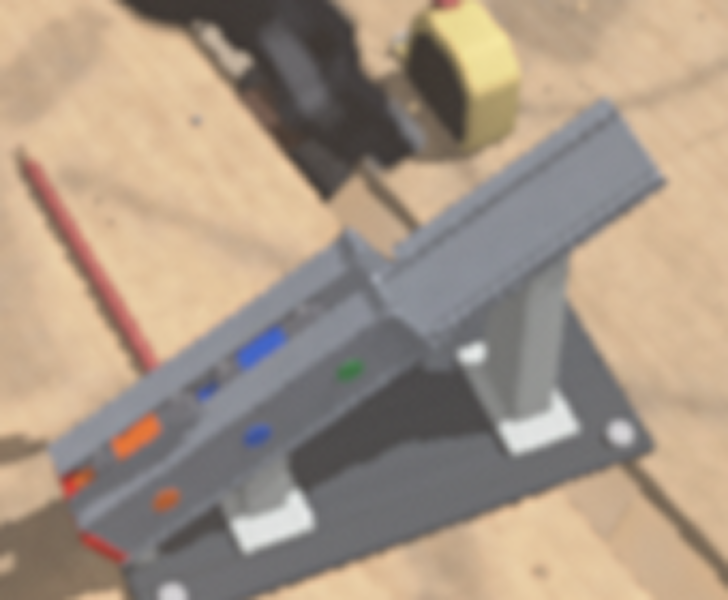

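Blue also slid home behind orange, with its plate at crop pixel (260,347) and its nose at (207,392). Green is next.

Emit:
play_rows --pt "16.3 -35.1 127 0.323 0.0542 0.128 0.06" --pt "16.3 -35.1 127 0.323 0.0542 0.128 0.06" --pt "16.3 -35.1 127 0.323 0.0542 0.128 0.06" --pt "16.3 -35.1 127 0.323 0.0542 0.128 0.06" --pt "16.3 -35.1 127 0.323 0.0542 0.128 0.06" --pt "16.3 -35.1 127 0.323 0.0542 0.128 0.06" --pt "16.3 -35.1 127 0.323 0.0542 0.128 0.06" --pt "16.3 -35.1 127 0.323 0.0542 0.128 0.06" --pt "16.3 -35.1 127 0.323 0.0542 0.128 0.06" --pt "16.3 -35.1 127 0.323 0.0542 0.128 0.06" --pt "16.3 -35.1 127 0.323 0.0542 0.128 0.06" --pt "16.3 -35.1 127 0.323 0.0542 0.128 0.06" --pt "16.3 -35.1 127 0.323 0.0542 0.128 0.06" --pt "16.3 -35.1 127 0.323 0.0542 0.128 0.06" --pt "16.3 -35.1 127 0.323 0.0542 0.128 0.06" --pt "16.3 -35.1 127 0.323 0.0542 0.128 0.06" --pt "16.3 -35.1 127 0.323 0.0542 0.128 0.06" --pt "16.3 -35.1 127 0.323 0.0542 0.128 0.06" --pt "16.3 -35.1 127 0.323 0.0542 0.128 0.06" --pt "16.3 -35.1 127 0.323 0.0542 0.128 0.06"

```text
time_s: 17.65
tool_pos: [0.6583, 0.0774, 0.1883]
eef_rot: [3.132, 0.014, -0.902]
ft_force: [-0.2, -0.5, -0.2]
width: 0.0601
```

```bash
python3 - <<'E'
from h import *
s=r.read_state();print(s["joint_positions"].round(2))
print(rel([.664,.0727,.10],down(-52)))
E
```

```text
[-0.58  0.52  0.54  1.63 -0.3   1.09 -0.85]
(array([0.5, 0.8, 0.3]), array([ 0.0085, -0.0024,  0.0882]))
```

Emit:
play_rows --pt "0.5 0.8 0.3 0.0085 -0.0024 0.045 0.06" --pt "0.5 0.8 0.3 0.0085 -0.0024 0.088 0.06" --pt "0.5 0.8 0.3 0.0085 -0.0024 0.088 0.06" --pt "0.5 0.8 0.3 0.0085 -0.0024 0.088 0.06"

```text
time_s: 18.05
tool_pos: [0.6633, 0.0727, 0.1]
eef_rot: [3.139, 0.001, -0.908]
ft_force: [1.3, -0.9, 0.9]
width: 0.0599
```

```bash
python3 - <<'E'
from h import *
print(rel([.664,.0727,.037],down(-52)))
i=r.get_image("scene")
cv2.imwrite("pics/p7.png",cv2.resize(i[180:300,260:400],(700,600),interpolation=cv2.INTER_CUBIC))
E
```

```text
(array([ 0.2,  0.1, -0. ]), array([ 0.0005, -0.0007,  0.063 ]))
```

View pics/p7.png

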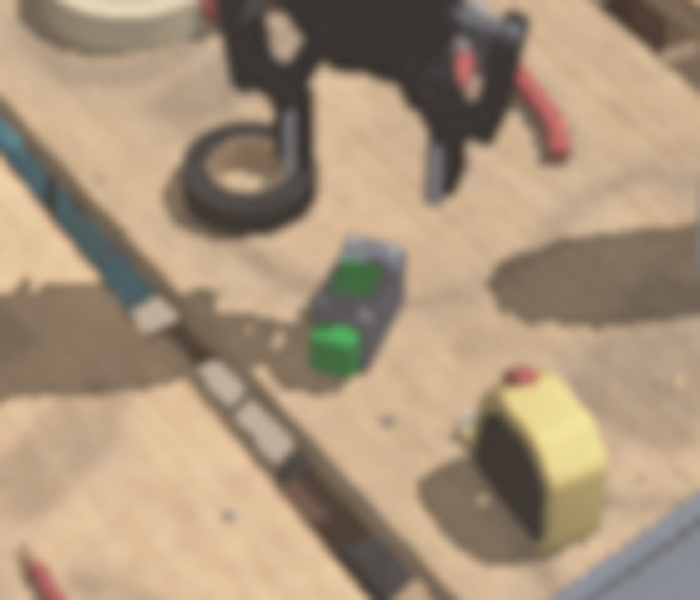

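The jaws straddle green's line, with the fingers at crop pixels (290,140) and (440,170). Both the tape roll and the tape measure are clear. Now descend and grip.

Emit:
play_rows --pt "0.2 0.1 0 0.0005 -0.0007 0.035 0.06" --pt "0.2 0.1 0 0.0005 -0.0007 0.055 0.06" --pt "0.2 0.1 0 0.0005 -0.0007 0.063 0.06" --pt "0.2 0.1 0 0.0005 -0.0007 0.063 0.06" --pt "0.2 0.1 0 0.0005 -0.0007 0.063 0.02" --pt "0.2 0.1 0 0.0005 -0.0007 0.063 0.02" --pt "0.2 0.1 0 0.0005 -0.0007 0.063 0.02" --pt "0.2 0.1 0 0.0005 -0.0007 0.063 0.02" --pt "0.2 0.1 0 0.0005 -0.0007 0.063 0.02" --pt "0.2 0.1 0 0.0005 -0.0007 0.063 0.02"

```text
time_s: 19.1
tool_pos: [0.6669, 0.0722, 0.04]
eef_rot: [-3.135, -0.004, -0.91]
ft_force: [-1.1, 0.4, 6.6]
width: 0.0293
```

```bash
python3 - <<'E'
from h import *
T=rail(.250,0,.038+.07);print(T,rel(T,railrot(-1)))
E
```

```text
[ 0.54062792 -0.22745065  0.24253074] (array([27.7, 12.7, 47.5]), array([ 0.1597,  0.2823, -0.2038]))
```

Emit:
play_rows --pt "0 0 0 0 0 -0.04 0.02" --pt "0 0 0 0 0 -0.09 0.02" --pt "0 0 0 0 0 -0.14 0.02" --pt "0 0 0 0 0 -0.19 0.02" --pt "27.7 12.7 47.5 0.16 0.282 -0.204 0.02" --pt "27.7 12.7 47.5 0.16 0.282 -0.204 0.02" --pt "27.7 12.7 47.5 0.16 0.282 -0.204 0.02" --pt "27.7 12.7 47.5 0.16 0.282 -0.204 0.02" --pt "27.7 12.7 47.5 0.16 0.282 -0.204 0.02" --pt "27.7 12.7 47.5 0.16 0.282 -0.204 0.02" --pt "27.7 12.7 47.5 0.16 0.282 -0.204 0.02" --pt "27.7 12.7 47.5 0.16 0.282 -0.204 0.02" --pt "27.7 12.7 47.5 0.16 0.282 -0.204 0.02" --pt "27.7 12.7 47.5 0.16 0.282 -0.204 0.02" --pt "27.7 12.7 47.5 0.16 0.282 -0.204 0.02" --pt "27.7 12.7 47.5 0.16 0.282 -0.204 0.02" --pt "27.7 12.7 47.5 0.16 0.282 -0.204 0.02" --pt "27.7 12.7 47.5 0.16 0.282 -0.204 0.02"

```text
time_s: 20.9
tool_pos: [0.5401, -0.2271, 0.241]
eef_rot: [-2.622, -0.002, -1.758]
ft_force: [1.1, -0.3, 0.1]
width: 0.0289
```

```bash
python3 - <<'E'
from h import *
s=r.read_state();print(s["tool_pos"])
print(rel(rail(.235,0,.0430),railrot(-1)))
E
```

```text
[ 0.54014316 -0.22712387  0.24099845]
(array([ 0.2, -0.1,  0.1]), array([0.0001, 0.0135, 0.064 ]))
```

Emit:
play_rows --pt "0.2 -0.1 0.1 0 0.0135 0.03 0.02" --pt "0.2 -0.1 0.1 0 0.0135 0.048 0.02" --pt "0.2 -0.1 0.1 0 0.0135 0.057 0.02" --pt "0.2 -0.1 0.1 0 0.0135 0.062 0.02" --pt "0.2 -0.1 0.1 0 0.0135 0.064 0.02" --pt "0.2 -0.1 0.1 0 0.0135 0.064 0.02" --pt "0.2 -0.1 0.1 0 0.0135 0.064 0.02"

```text
time_s: 21.6
tool_pos: [0.5598, -0.2316, 0.1795]
eef_rot: [-2.617, 0.001, -1.76]
ft_force: [0.4, -0.2, -0.8]
width: 0.0293
```

```bash
python3 - <<'E'
from h import *
s=r.read_state();print(s["tool_pos"],s["ft_force"])
i=r.get_image("scene")
cv2.imwrite("pics/p8.png",cv2.resize(i[255:375,290:430],(700,600),interpolation=cv2.INTER_CUBIC))
print(rel(rail(.189,0,.0405),railrot(-1)))
E
```

```text
[ 0.55976139 -0.23158534  0.17949478] [ 0.39365041 -0.15166682 -0.80189079]
(array([-0.,  0., -0.]), array([-0.0004,  0.0464,  0.0031]))
```

View pics/p8.png

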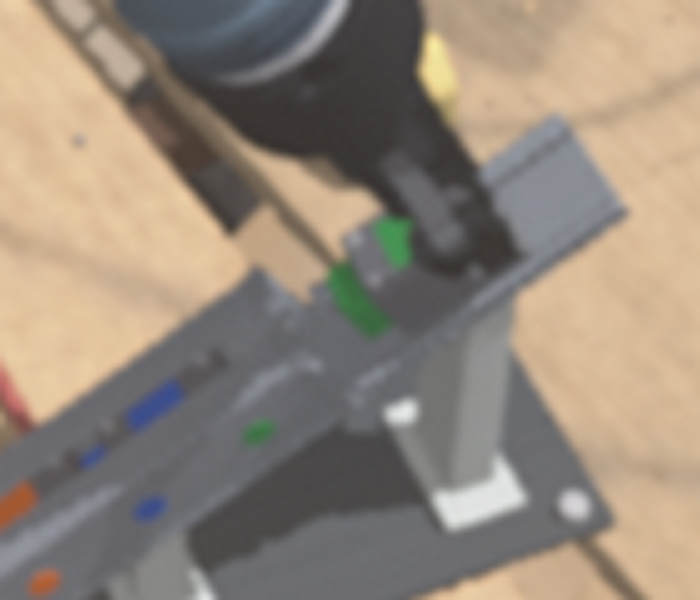

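Green is at the mouth, with its nose at crop pixel (357,300). Now slide it until it meets the row, expected after about 46 mm.

Emit:
play_rows --pt "0 0 0 0 0.0 0.0015 0.02" --pt "0 0 0 0 0.005 0.003 0.02" --pt "0 0 0 0 0.01 0.003 0.02" --pt "0 0 0 0 0.016 0.003 0.02" --pt "0 0 0 0 0.022 0.003 0.02" --pt "0 0 0 0 0.028 0.003 0.02" --pt "0 0 0 0 0.034 0.003 0.02" --pt "0 0 0 0 0.038 0.003 0.02" --pt "0 0 0 0 0.041 0.003 0.02" --pt "0 0 0 0 0.041 0.003 0.02"

```text
time_s: 22.65
tool_pos: [0.5257, -0.2251, 0.1556]
eef_rot: [-2.619, 0.001, -1.76]
ft_force: [-3.9, 0.2, 5.7]
width: 0.0294
```

Emit:
play_rows --pt "0 0 0 0 0.0015 0 0.02" --pt "0 0 0 0 0.003 0 0.02" --pt "0 0 0 0 0.0045 0 0.02" --pt "0 0 0 0 0.0045 0 0.02" --pt "0 0 0 0 0.0045 0 0.02"

```text
time_s: 23.15
tool_pos: [0.5227, -0.2245, 0.1538]
eef_rot: [-2.618, 0.0, -1.76]
ft_force: [-1.3, -0.7, 4.5]
width: 0.0293
```

```bash
python3 - <<'E'
from h import *
s=r.read_state();d=s["tool_pos"]-O;print([d@a for a in(ur,yr,nr)],[s["ft_force"]@a for a in(ur,yr,nr)])
E
```

```text
[np.float64(0.18988098596801134), np.float64(-0.0004508560299941479), np.float64(0.04028943489819977)] [np.float64(1.2598090959046786), np.float64(-0.9555435161210767), np.float64(4.517443158694151)]
```

Emit:
play_rows --pt "0 0 0 0 0.001 0 0.02" --pt "0 0 0 0 0.002 0 0.02" --pt "0 0 0 0 0.003 0 0.02" --pt "0 0 0 0 0.003 0 0.02"

```text
time_s: 23.55
tool_pos: [0.522, -0.2244, 0.1536]
eef_rot: [-2.614, -0.001, -1.76]
ft_force: [5.4, -1.8, 3.0]
width: 0.0291
```

```bash
python3 - <<'E'
from h import *
s=r.read_state();d=s["tool_pos"]-O;print([d@a for a in(ur,yr,nr)],[s["ft_force"]@a for a in(ur,yr,nr)])
E
```

```text
[np.float64(0.1892207816874215), np.float64(-0.0005075884974555572), np.float64(0.04044755835286723)] [np.float64(6.392144503215079), np.float64(-0.7462630167039841), np.float64(-0.17737281176315756)]
```

The row stops the tool at grip x = 0.189 m, as predicted. Press a little more firmly, then release.

Emit:
play_rows --pt "0 0 0 0 0.0015 0 0.02" --pt "0 0 0 0 0.003 0 0.02" --pt "0 0 0 0 0.003 0 0.02"

```text
time_s: 23.85
tool_pos: [0.5217, -0.2245, 0.1539]
eef_rot: [-2.61, -0.002, -1.759]
ft_force: [7.9, -1.6, 3.9]
width: 0.0291
```

```bash
python3 - <<'E'
from h import *
s=r.read_state();d=s["tool_pos"]-O;print([d@a for a in(ur,yr,nr)],[s["ft_force"]@a for a in(ur,yr,nr)])
E
```

```text
[np.float64(0.18907401500172588), np.float64(-0.0006189721123282698), np.float64(0.04083809226696025)] [np.float64(8.968450443182675), np.float64(-0.07746829064906019), np.float64(-0.6392765445025752)]
```

Emit:
play_rows --pt "0 0 0 0 0 0 0.055" --pt "0 0 0 0 0 0 0.055" --pt "0 0 0 0 0 0 0.055" --pt "0 0 0 0 0 0 0.055" --pt "0 0 0 0 0 -0.03 0.055" --pt "0 0 0 0 0 -0.07 0.055" --pt "0 0 0 0 0 -0.1 0.055" --pt "0 0 0 0 -0.03 -0.12 0.055" --pt "0 0 0 0 -0.03 -0.12 0.055"

```text
time_s: 24.75
tool_pos: [0.4862, -0.2185, 0.2754]
eef_rot: [-2.607, 0.0, -1.76]
ft_force: [1.3, -0.8, 1.1]
width: 0.0545
```

```bash
python3 - <<'E'
from h import *
i=r.get_image("scene")
cv2.imwrite("pics/p9.png",cv2.resize(i[255:395,260:430],(728,600),interpolation=cv2.INTER_CUBIC))
for x in(0.066,.132,.198):
    print((proj("scene",rail(x,0,.036))-(260,255))*4.28)
E
```

```text
[197.67450128 407.30948694]
[323.61102571 317.65337624]
[451.76252098 226.42039439]
```

View pics/p9.png

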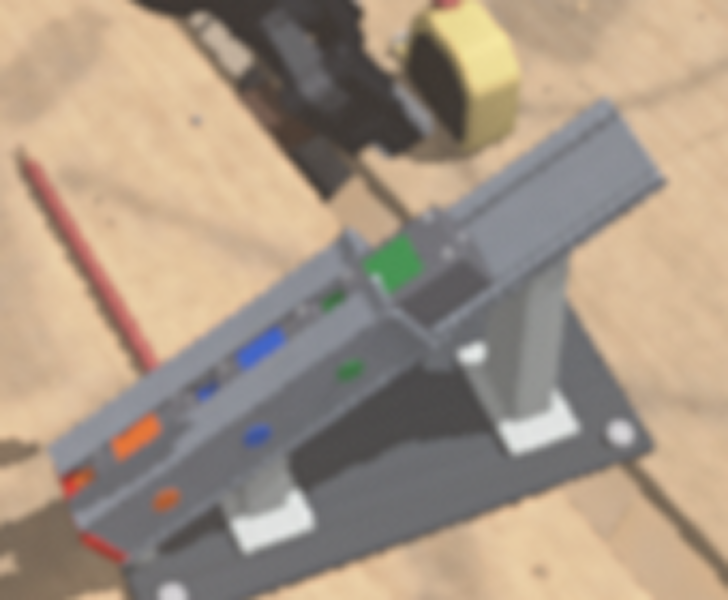

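The tail edge's middle is at crop pixel (450,225). The model puts a full row's tail at (452,226), so the row is home. Before handing in, I'll compare the bystanders with the first picture.

```bash
python3 - <<'E'
from h import *
j=r.get_image("scene")
a=cv2.imread("pics/scene0.png")
cv2.imwrite("pics/p10.png",np.hstack([a[160:400,180:520],j[160:400,180:520]]))
E
```

```text
(no output)
```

View pics/p10.png

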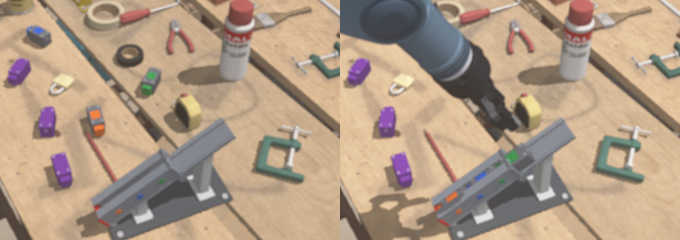

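The padlock, pencil, tape measure, clamp and purple look-alikes stand as at the start. The arm is clear of everything.

```bash
python3 - <<'E'
from bench import r
print(r.close_job(), r.read_state()["time_s"])
E
```

```text
the job is handed in; nothing more can be done
the job is handed in; nothing more can be done
```

I loaded orange, then blue, then green into the rail's upper end, each upright with its nose down the slope, and handed the job in at about 25 s. Orange and blue slid home by themselves. I pushed green until the row stopped it, at about 9 N, then released it and backed off.

**Row position:** In the last picture the end of green's tail is within about 2 enlarged pixels (about half a camera pixel) of where a full row should end, 36 mm above the mouth. The tool also stopped at the predicted point. All three colours show in the right order through the slot, with no gap visible.

**Other objects:** The padlock, pencil, tape measure, G-clamp and the purple look-alikes look unmoved. The black tape roll was hidden behind the arm in the final picture. It was in place just before I gripped green, and I did not see it again after that.

**Forces:** No check failed. The highest reading I saw was about 9 N, and the only oddity was a light side contact of 3 to 5 N as blue went in.

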